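Air blast from the long-nozzle blow gun

TASK

Two air blow guns are clamped upside down in bench stands, grips pointing up. On the one with the long nozzle, the one aimed at the steel weight, squeeze the trigger between your two fingers fully in against its grip, hold it there for about a second, then let it spring back and move clear. Leave the short-nozzle gun's trigger alone and do not knock the steel weight.

Things in the scene. Friction and masses are not known exactly. Their poses are not given: they have to be found in the camera images.
- long_gun: Long-nozzle gun, in a fixed stand. Origin on the level barrel's axis, 50 mm above the table, under the middle of the black upright grip, 24 (x) x 26 (y) mm thick, top at z = 107 mm; squeeze at z = 85 mm. +x towards trigger and nozzle; nozzle: thin steel tube ending at x = 151 mm (other gun: 70 mm). The stand's rubber bush lets the grip give up to 10 mm along x (4 N for 8 mm) and spring back.
- long_trigger (a joint): Its trigger: aluminium lever 18 mm wide on the grip's +x side, hinged at z = 22 mm in the gun's frame, tip at z = 103 mm. rad: 0 released, 0.20 fully in. At z = 85 mm its outer face is at x = 33 mm released, 20 mm fully in: grip and trigger measure 45 mm released, middle at x = 10 mm, and 32 mm squeezed, middle at x = 4 mm. Sprung: 3 N at that height to start, 6 N fully in.
- short_trigger (a joint): The same trigger on the other, otherwise identical gun, whose nozzle is a short stub. Value in rad, 0 is released. To be left alone.
- steel_weight: Square steel weight with a knob on top, 40 x 40 x 49 mm, loose on the table about 40 mm in front of the long nozzle's end. Origin at the centre of its underside. Not to be knocked.

How it is judged:
By the outcome, as a careful person would: the job done as asked, in the order asked, and still so for the second after the job is handed in, with the robot touching nothing.
It also fails if it takes over 29 s, if anything falls off the work surface, if the arm or the gripper's body presses on something with over 40 N, if the wrist force passes 120 N, or if a joint passes its speed limit or range.

ROBOT

A 6-joint arm with a two-finger parallel gripper is mounted at the origin on a cart in front of the work surface, level with it; the furniture and walls round the work are solid. World frame = base frame: x ahead of the robot, y to its left, z up, the work surface at z = 0. Lengths are in mm, angles in degrees, forces in N, time in s.
With the tool pointing down it reaches from about 350 to 1000 mm from the base axis. Payload 7.1 kg.
Tool frame: the origin (TCP) lies on the centre line of the jaws, within the pads' length; the fingertips stand 17 mm ahead of it and the grasp point (between the pads) lies 2 mm behind it (tips_ahead is the distance from the TCP to the fingertips, in mm); z points along the fingers, y is the line along which they close (so a half turn about z gives the same grasp; the last joint's range is limited). The gripper opens to 85 mm and grips with 20 to 120 N. Pads are 22 mm wide; open, the fingers measure 114 mm over their backs; the gripper's body (76 mm by 85 mm) begins 54 mm behind the grasp point. The pads swing forward as they close: fully open they stand 13 mm farther back than shut.
Start: joints at [-69.614, 24.242, 93.386, -0, 62.372, -1.089], TCP at [228.82, -581.589, 248.319] pointing down, gripper open.
Joint ranges: [-172.04, 172.04], [-51.8, 120.97], [4.93, 147.93], [-75.15, 255.16], [6.16, 154.13], [-145.62, 145.62]. Speed limits (degrees/s): [136.94, 136.94, 172.46, 180, 180, 180].

INTERFACE

Orientations are given as a 3x3 rotation matrix whose columns are the frame's x, y, z axes.
In Python, from workcell import get_obs, get_image, camera_model, sign_off, find_in, trace, tips_ahead gives the robot as it stands. The module is installed in compiled form; this text tells all that it offers.
- The arm moves only by the shell command python3 -m handwheel 'ROWS'. ROWS is JSON, a list of rows, each an object of numbers: "x", "y", "z": the shift along the tool's x, y, z normalised to -1 to 1, where 1 is 0.04 m; "wx", "wy", "wz": the turn, a rotation vector about the tool's x, y, z normalised to -1 to 1, where 1 is 6 degrees; "fingers": the finger opening in mm, from 0 to 85.4. In form: [{"x": .., "y": .., "z": .., "wx": .., "wy": .., "wz": .., "fingers": ..}, ...]. A call has 1 to 5 rows; each row shifts and turns the commanded pose from where the row before left it, along the tool's axes as they then stand; what a row does not reach is not made up. A row lasts 1/12 s, in which the tool goes at most 41.7 mm and 7.16 degrees, less where a joint would pass 70% of its speed; a pose out of reach is approached as far as the arm can. A call with a number of a shift or a turn outside -1 to 1 is refused whole. A call with a gripper value outside its range is refused whole. The fingers move at their own pace and stop on an object; the grip force is fixed at half the most. Time passes only in rows, so rows that do not move let the fingers close. It gives the time, the measured TCP pose, the force, the opening and the grip force at its end, in the units of the state.
- get_obs(): the state, without advancing time (a new reading comes with each control period).
- get_image(name): name is "scene" or "top"; returns the picture (384x512x3 uint8, blue, green, red); there is no depth.
- camera_model(name): a dict with "vertical_fov" (degrees; the focal length in pixels is half the picture's height over the tangent of half this angle, whatever the lens; pixels are square), "cx", "cy" (the principal point, pixels), "dist_coeffs" ([k1, k2, p1, p2, k3] as OpenCV has them; the pictures are not rectified), "extrinsics" (4x4, takes a point from camera to world coordinates). Camera axes: x right, y up, looking along -z (the intrinsics and any distortion apply to the point x, -y, -z); pixel columns grow to the right and rows downward; lengths in mm; the calibration is good to about 2 mm. A picture is of the moment at which its call begins. camera_model takes no time and is no camera call.
- sign_off(): hands the job in; it is judged then, once.
Trained networks look in the newest picture that a camera, given by its name, has taken for a name from the list of things; names that differ only in an ending like _2 or _b are one class to them, and where a whole thing is asked for, a point or a joint stands for the part that bears it (a point fixed in the world has none). Each returns a list of dicts, best first, with "conf" (0 to 1); they miss things now and then, are a little off and sometimes report something else, mostly with a low value. They report only what shows in the picture. A call takes as long as a camera call.
- find_in(query, camera): "at" ([column, row] in pixels, amid what is visible of it).
- trace(query, camera): "pixels" (384x512 bool, what is visible of it) and "at" ([column, row] in pixels, amid what is visible of it).
The state is a dict: "time": time; "qpos": joint angles; "qvel": joint speeds; "joint_efforts": joint torques, N m; "tcp_pos": TCP position; "eef_rot": TCP orientation; "wrist_force": force on the tool from outside, world axes, zero at the start; "moment": the same for the moment, N m; "finger_gap": finger opening in mm; "finger_force": force on a finger pad.
Only numpy, scipy, OpenCV 4.12 (cv2) and the standard library are available. Lean on these libraries where they do the work, as an engineer would, in place of code of your own. Each camera call takes 0.05 s, during which the arm holds its last target. There are 200 camera calls.

## Working session

There is one attempt and no reset: what is moved stays moved. The work goes in short steps, Python scripts to look and compute and a shell command to move; the robot and the scene stay as the last step left them, time stands still between calls to the robot, and variables do not carry over. Pictures are saved under pics/ and viewed, at most 10 in all, crops included, and the job is handed in when it is done.

```bash
mkdir -p pics; cat > h.py <<'E'
import numpy as np, cv2
from workcell import *
def cam(n):
    m=camera_model(n); f=192/np.tan(np.radians(m["vertical_fov"]/2))
    K=np.array([[f,0,m["cx"]],[0,f,m["cy"]],[0,0,1.]]); return K,np.array(m["dist_coeffs"],float),np.array(m["extrinsics"],float)
def ray(n,p):
    K,d,T=cam(n); u=cv2.undistortPoints(np.array([[p]],float),K,d)[0,0]
    return T[:3,3],T[:3,:3]@np.array([u[0],-u[1],-1.])
def onz(n,p,z):
    o,r=ray(n,p); return o+r*(z-o[2])/r[2]
def proj(n,P):
    K,d,T=cam(n); q=(np.atleast_2d(P)-T[:3,3])@T[:3,:3]; q=q*[1,-1,-1]
    return cv2.projectPoints(q,np.zeros(3),np.zeros(3),K,d)[0][:,0]
E
python3 - <<'E'
from h import *
s=get_image("scene");t=get_image("top")
cv2.imwrite("pics/s0.png",s);cv2.imwrite("pics/t0.png",t)
for c in("scene","top"):
    print(c,cam(c)[2].round(2).tolist())
    for q in("long_gun","long_trigger","short_trigger","steel_weight"):
        for r in find_in(q,c)[:3]: print(c,q,round(r["conf"],2),np.round(r["at"],1),onz(c,r["at"],85).round(),onz(c,r["at"],25).round())
o=get_obs();print(o["time"],o["tcp_pos"],o["eef_rot"],o["finger_gap"])
E
```

```text
scene [[-0.5, 0.66, -0.55, -146.49], [-0.86, -0.37, 0.34, 434.01], [0.02, 0.65, 0.76, 933.51], [0.0, 0.0, 0.0, 1.0]]
scene long_gun 0.8 [331.6 153.9] [ 476. -206.   85.] [ 520. -251.   25.]
scene long_trigger 0.4 [328.  144.9] [ 511. -219.   85.] [ 557. -266.   25.]
scene steel_weight 0.83 [281.3 193.9] [422.  -1.  85.] [462. -32.  25.]
top [[0.01, 1.0, -0.08, 351.99], [-1.0, 0.01, -0.02, 29.82], [-0.02, 0.08, 1.0, 1514.91], [0.0, 0.0, 0.0, 1.0]]
top long_gun 0.73 [330.6 183.7] [ 479. -187.   85.] [ 484. -196.   25.]
top short_trigger 0.38 [216.6 183.7] [476. 148.  85.] [481. 153.  25.]
top steel_weight 0.54 [279.1 191.7] [454. -36.  85.] [458. -39.  25.]
0.5 [ 228.8258978  -581.56384799  248.27887408] [[ 9.30595114e-01  3.66050179e-01 -5.04199056e-06]
 [ 3.66050178e-01 -9.30595110e-01  8.58691550e-05]
 [ 2.67403678e-05 -8.17550376e-05 -9.99999996e-01]] 85.28631969862222
```

View pics/s0.png

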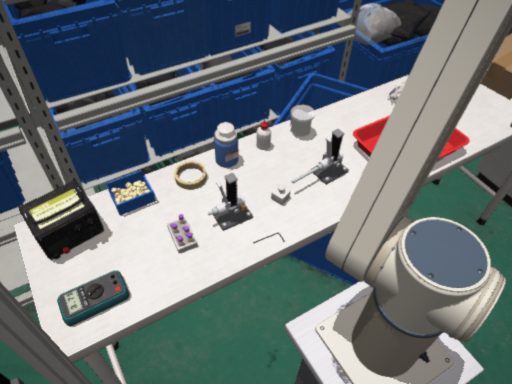

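View pics/t0.png

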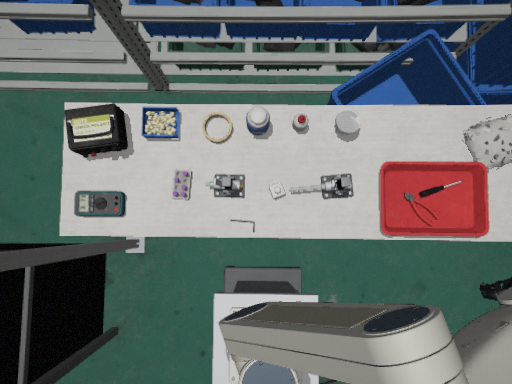

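The scene view shows the long gun at about (332,155) and the short gun at (230,200), with the weight at (281,193). In the top view the long gun's grip is near (337,185), its nozzle runs left to (290,189), and the weight is at (277,190). I'll enlarge both around the long gun.

```bash
python3 - <<'E'
from h import *
s=cv2.imread("pics/s0.png");t=cv2.imread("pics/t0.png")
a=cv2.resize(t[165:210,265:365],None,fx=8,fy=8,interpolation=cv2.INTER_CUBIC)[:300]
a=cv2.resize(t[167:204,265:365],None,fx=8,fy=8,interpolation=cv2.INTER_CUBIC)
b=cv2.resize(s[122:160+45,270:370],None,fx=3.6,fy=3.6,interpolation=cv2.INTER_CUBIC)
c=np.zeros((600,800,3),np.uint8);c[:296]=a;c[300:300+b.shape[0],:360]=b[:300]
cv2.imwrite("pics/c0.png",c)
E
```

```text
(no output)
```

View pics/c0.png

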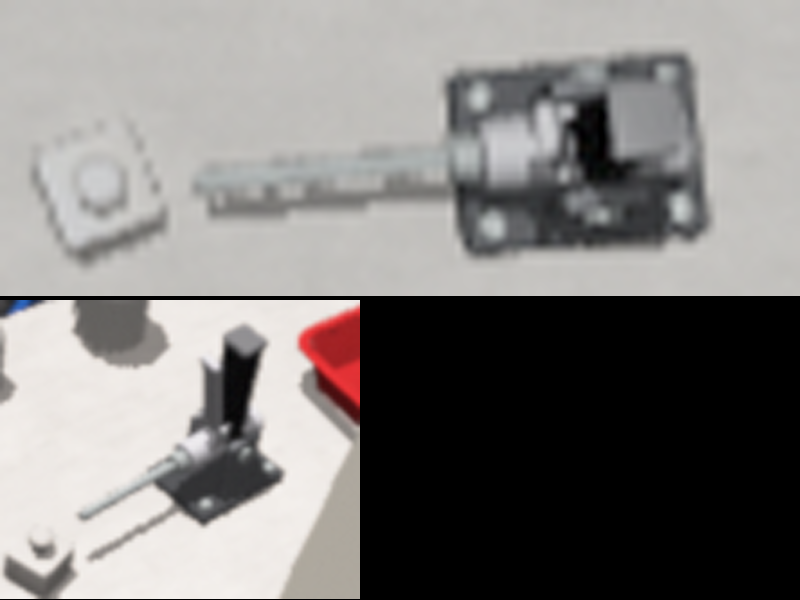

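```bash
python3 - <<'E'
from h import *
def tri(a,b):
    (o,r),(p,q)=ray("top",a),ray("scene",b); r/=np.linalg.norm(r);q/=np.linalg.norm(q)
    k=np.linalg.lstsq(np.c_[r,-q],p-o,rcond=None)[0]; A,B=o+k[0]*r,p+k[1]*q
    return ((A+B)/2).round(1),np.linalg.norm(A-B).round(1)
T=lambda x,y:[265+(x+.5)/8-.5,167+(y+.5)/8-.5]
S=lambda x,y:[270+(x+.5)/3.6-.5,122+(y-300+.5)/3.6-.5]
print("grip",tri(T(649,117),S(245,340)),"tip",tri(T(197,180),S(82,515)),"knob",tri(T(102,182),S(42,538)))
g=onz("top",T(649,117),157);n=onz("top",T(197,180),50);gs=onz("scene",S(245,340),157)
print(g,gs,n,onz("top",T(455,157),50),onz("scene",S(82,515),50),np.linalg.norm((n-g)[:2]),np.degrees(np.arctan2(*(n-g)[[1,0]])))
for c in[(612,80),(612,152),(685,82),(688,155)]:print(onz("top",T(*c),157).round(1))
d=(n-g)[:2];d/=np.linalg.norm(d);print(d)
E
```

```text
grip (array([ 480.8, -217.3,  156.5]), np.float64(2.0)) tip (array([464.5, -67.9,  54.9]), np.float64(0.4)) knob (array([464.2, -32.2,  48.3]), np.float64(1.4))
[ 480.04237    -217.95716308  157.        ] [ 480.92702515 -216.0767321   157.        ] [464.76360777 -68.37135093  50.        ] [ 474.37415778 -165.06619686   50.        ] [468.09766993 -70.52191845  50.        ] 150.3640773951282 95.83199175820711
[ 492.9 -205.2  157. ]
[ 467.7 -205.1  157. ]
[ 492.4 -230.4  157. ]
[ 466.9 -231.3  157. ]
[-0.10161178  0.99482413]
```

The two cameras agree. The grip top is at (480.5, -217.3), z 156.5 (expected 157). From grip to nozzle tip is 150.4 mm (expected 151), and the gun's yaw is about 95.8°. The squeeze height in world is therefore z = 135. I'll turn the tool by +15.7° about its z, then travel at the present height.

```bash
python3 -m handwheel '[{"wz":0.66},{"wz":0.66},{"wz":0.66},{"wz":0.64},{"x":0.3,"y":-0.35}]'; python3 -c "
from workcell import *
print(tips_ahead if not callable(tips_ahead) else tips_ahead())"
```

```text
17.0schema error: expected keys x, y, z, wx, wy, wz, fingers
```

```bash
python3 -m handwheel '[{"x":0.5,"y":-0.6},{"x":0.5,"y":-0.6},{"x":0.5,"y":-0.6},{"x":0.5,"y":-0.6},{"x":0.5,"y":-0.6}]';python3 -m handwheel '[{"x":0.5,"y":-0.6},{"x":0.5,"y":-0.6},{"x":0.5,"y":-0.6},{"x":0.5,"y":-0.6},{"x":0.5,"y":-0.6}]'; python3 -m handwheel '[{"x":0.5,"y":-0.6},{"x":0.5,"y":-0.6},{"x":0.3,"y":-0.4},{"x":0.1,"y":-0.2},{"x":0}]'; python3 - <<'E'
from h import *
o=get_obs();R=np.array(o["eef_rot"]);p=np.array(o["tcp_pos"])
d=np.array([479.3,-207.4,248])-p
print(o["time"],R.round(3).tolist(),p.round(1),(R.T@d/40).round(3),"turn",np.degrees(np.arctan2(R[1,1],R[0,1])),o["finger_gap"])
E
```

```text
0.5 [[0.931, 0.366, -0.0], [0.366, -0.931, 0.0], [0.0, -0.0, -1.0]] [ 228.8 -581.6  248.3] [ 9.251e+00 -6.413e+00  8.000e-03] turn -68.52777309910029 85.28631969862222schema error: expected keys x, y, z, wx, wy, wz, fingers
schema error: expected keys x, y, z, wx, wy, wz, fingers
schema error: expected keys x, y, z, wx, wy, wz, fingers
```

All seven keys are required, and nothing moved.

```bash
python3 -m handwheel '[{"x":0,"y":0,"z":0,"wx":0,"wy":0,"wz":0.66,"fingers":85},{"x":0,"y":0,"z":0,"wx":0,"wy":0,"wz":0.66,"fingers":85},{"x":0,"y":0,"z":0,"wx":0,"wy":0,"wz":0.66,"fingers":85},{"x":0,"y":0,"z":0,"wx":0,"wy":0,"wz":0.64,"fingers":85},{"x":0.3,"y":-0.36,"z":0,"wx":0,"wy":0,"wz":0,"fingers":85}]'
python3 -m handwheel '[{"x":0.5,"y":-0.6,"z":0,"wx":0,"wy":0,"wz":0,"fingers":85},{"x":0.5,"y":-0.6,"z":0,"wx":0,"wy":0,"wz":0,"fingers":85},{"x":0.5,"y":-0.6,"z":0,"wx":0,"wy":0,"wz":0,"fingers":85},{"x":0.5,"y":-0.6,"z":0,"wx":0,"wy":0,"wz":0,"fingers":85},{"x":0.5,"y":-0.6,"z":0,"wx":0,"wy":0,"wz":0,"fingers":85}]'
python3 -m handwheel '[{"x":0.5,"y":-0.6,"z":0,"wx":0,"wy":0,"wz":0,"fingers":85},{"x":0.5,"y":-0.6,"z":0,"wx":0,"wy":0,"wz":0,"fingers":85},{"x":0.5,"y":-0.6,"z":0,"wx":0,"wy":0,"wz":0,"fingers":85},{"x":0.5,"y":-0.6,"z":0,"wx":0,"wy":0,"wz":0,"fingers":85},{"x":0.3,"y":-0.36,"z":0,"wx":0,"wy":0,"wz":0,"fingers":85}]'
python3 - <<'E'
from h import *
o=get_obs();R=np.array(o["eef_rot"]);p=np.array(o["tcp_pos"])
d=np.array([479.3,-207.4,248])-p
print(o["time"],p.round(1),(R.T@d/40).round(3),"turn",np.degrees(np.arctan2(R[1,1],R[0,1])),o["finger_gap"])
E
```

```text
time: 0.92
tcp_pos: [238.4, -567.8, 248.5]
eef_rot: [[0.995, 0.095, -0.0], [0.095, -0.995, -0.002], [-0.0, 0.002, -1.0]]
wrist_force: [0.4, 0.3, -0.2]
finger_gap: 85.4
finger_force: 0.0
time: 1.33
tcp_pos: [327.5, -434.5, 248.4]
eef_rot: [[0.995, 0.102, 0.0], [0.102, -0.995, 0.0], [0.0, -0.0, -1.0]]
wrist_force: [-0.2, -0.9, 0.4]
finger_gap: 85.0
finger_force: 0.0
time: 1.75
tcp_pos: [408.3, -314.4, 248.4]
eef_rot: [[0.995, 0.103, 0.0], [0.103, -0.995, 0.001], [0.0, -0.001, -1.0]]
wrist_force: [-0.4, 0.3, 0.1]
finger_gap: 84.7
finger_force: 0.0
1.75 [ 408.3 -314.4  248.4] [ 2.041 -2.479  0.013] turn -84.08864322068119 84.72662710166793
```

```bash
python3 -m handwheel '[{"x":0.5,"y":-0.6,"z":0,"wx":0,"wy":0,"wz":0,"fingers":85},{"x":0.5,"y":-0.6,"z":0,"wx":0,"wy":0,"wz":0,"fingers":85},{"x":0.5,"y":-0.6,"z":0,"wx":0,"wy":0,"wz":0,"fingers":85},{"x":0.3,"y":-0.4,"z":0,"wx":0,"wy":0,"wz":0,"fingers":85},{"x":0,"y":0,"z":0,"wx":0,"wy":0,"wz":0,"fingers":85}]'
python3 -m handwheel '[{"x":0,"y":0,"z":0,"wx":0,"wy":0,"wz":0,"fingers":85},{"x":0,"y":0,"z":0,"wx":0,"wy":0,"wz":0,"fingers":85},{"x":0,"y":0,"z":0,"wx":0,"wy":0,"wz":0,"fingers":85}]'
python3 - <<'E'
from h import *
o=get_obs();R=np.array(o["eef_rot"]);p=np.array(o["tcp_pos"])
d=np.array([479.3,-207.4,248])-p
print(o["time"],p.round(1),(R.T@d/40).round(3),"turn",np.degrees(np.arctan2(R[1,1],R[0,1])),o["finger_gap"])
for n in("scene","top"): cv2.imwrite(f"pics/{n}1.png",get_image(n))
s=cv2.imread("pics/scene1.png")[80:200,260:420];t=cv2.imread("pics/top1.png")[140:240,280:400]
c=np.zeros((600,800,3),np.uint8);a=cv2.resize(s,(480,360));b=cv2.resize(t,(320,267));c[:360,:480]=a;c[:267,480:]=b;cv2.imwrite("pics/c1.png",c[:360])
E
```

```text
time: 2.17
tcp_pos: [471.5, -219.3, 248.4]
eef_rot: [[0.994, 0.105, 0.001], [0.105, -0.994, 0.001], [0.001, -0.001, -1.0]]
wrist_force: [0.2, 0.3, -0.0]
finger_gap: 84.7
finger_force: 0.0
time: 2.42
tcp_pos: [469.5, -223.2, 248.3]
eef_rot: [[0.995, 0.1, -0.0], [0.1, -0.995, -0.0], [-0.0, 0.0, -1.0]]
wrist_force: [-0.4, -0.1, -0.1]
finger_gap: 85.2
finger_force: 0.0
2.4167 [ 469.5 -223.2  248.3] [ 0.283 -0.369  0.008] turn -84.26048266899484 85.21027018099392
```

View pics/c1.png

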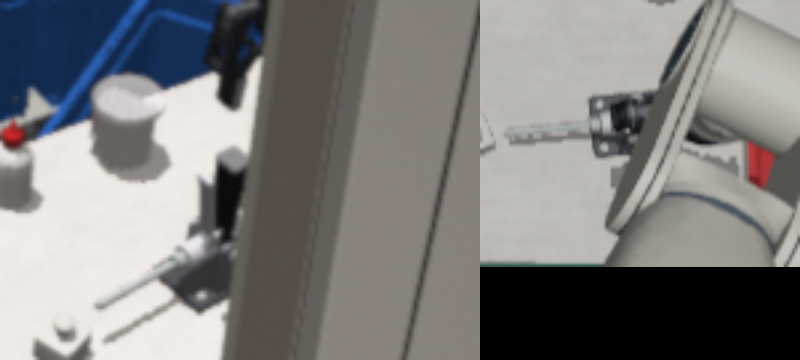

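The arm hides part of the gun; visible are one finger (scene crop, 235,50) and the untouched gun. I'll correct x/y, then descend with the fingers open, about 19 mm clear on each side.

```bash
python3 -m handwheel '[{"x":0.14,"y":-0.18,"z":0,"wx":0,"wy":0,"wz":0,"fingers":85},{"x":0.14,"y":-0.19,"z":0,"wx":0,"wy":0,"wz":0,"fingers":85},{"x":0,"y":0,"z":0,"wx":0,"wy":0,"wz":0,"fingers":85},{"x":0,"y":0,"z":0.3,"wx":0,"wy":0,"wz":0,"fingers":85},{"x":0,"y":0,"z":0.4,"wx":0,"wy":0,"wz":0,"fingers":85}]'
python3 -m handwheel '[{"x":0,"y":0,"z":0.3,"wx":0,"wy":0,"wz":0,"fingers":85},{"x":0,"y":0,"z":0.3,"wx":0,"wy":0,"wz":0,"fingers":85},{"x":0,"y":0,"z":0.3,"wx":0,"wy":0,"wz":0,"fingers":85},{"x":0,"y":0,"z":0.3,"wx":0,"wy":0,"wz":0,"fingers":85},{"x":0,"y":0,"z":0,"wx":0,"wy":0,"wz":0,"fingers":85}]'
python3 -m handwheel '[{"x":0,"y":0,"z":0.3,"wx":0,"wy":0,"wz":0,"fingers":85},{"x":0,"y":0,"z":0.3,"wx":0,"wy":0,"wz":0,"fingers":85},{"x":0,"y":0,"z":0.3,"wx":0,"wy":0,"wz":0,"fingers":85},{"x":0,"y":0,"z":0,"wx":0,"wy":0,"wz":0,"fingers":70},{"x":0,"y":0,"z":0,"wx":0,"wy":0,"wz":0,"fingers":58}]'
python3 -m handwheel '[{"x":0,"y":0,"z":0,"wx":0,"wy":0,"wz":0,"fingers":58},{"x":0,"y":0,"z":0,"wx":0,"wy":0,"wz":0,"fingers":58},{"x":0,"y":0,"z":0,"wx":0,"wy":0,"wz":0,"fingers":58}]'
python3 - <<'E'
from h import *
o=get_obs();R=np.array(o["eef_rot"]);p=np.array(o["tcp_pos"])
d=np.array([479.3,-207.4,133])-p
print(o["time"],p.round(1),(R.T@d/40).round(3),o["finger_gap"],tips_ahead if not callable(tips_ahead) else tips_ahead())
E
```

```text
time: 2.93
tcp_pos: [481.0, -207.0, 221.3]
eef_rot: [[0.995, 0.101, 0.003], [0.101, -0.995, -0.001], [0.003, 0.002, -1.0]]
wrist_force: [0.8, 1.2, -0.2]
finger_gap: 84.8
finger_force: 0.0
time: 3.35
tcp_pos: [478.6, -206.1, 170.3]
eef_rot: [[0.995, 0.101, -0.003], [0.101, -0.995, 0.002], [-0.003, -0.002, -1.0]]
wrist_force: [-0.2, -0.0, -0.1]
finger_gap: 85.1
finger_force: 0.0
time: 3.77
tcp_pos: [479.7, -206.8, 136.5]
eef_rot: [[0.995, 0.101, -0.001], [0.101, -0.995, 0.0], [-0.001, -0.0, -1.0]]
wrist_force: [-0.8, 0.4, 0.7]
finger_gap: 63.5
finger_force: 0.0
time: 4.02
tcp_pos: [480.2, -207.1, 137.2]
eef_rot: [[0.995, 0.1, 0.001], [0.1, -0.995, -0.001], [0.001, 0.001, -1.0]]
wrist_force: [-0.3, 0.4, -0.3]
finger_gap: 58.0
finger_force: 0.0
4.0167 [ 480.2 -207.1  137.2] [-0.024  0.004  0.105] 57.9779831587782 17.0
```

```bash
python3 -m handwheel '[{"x":-0.02,"y":0,"z":0.1,"wx":0,"wy":0,"wz":0,"fingers":54},{"x":0,"y":0,"z":0,"wx":0,"wy":0,"wz":0,"fingers":50},{"x":0,"y":0,"z":0,"wx":0,"wy":0,"wz":0,"fingers":47},{"x":0,"y":0,"z":0,"wx":0,"wy":0,"wz":0,"fingers":47}]'
python3 -m handwheel '[{"x":0,"y":0.02,"z":0,"wx":0,"wy":0,"wz":0,"fingers":44},{"x":0,"y":0.04,"z":0,"wx":0,"wy":0,"wz":0,"fingers":41},{"x":0,"y":0.04,"z":0,"wx":0,"wy":0,"wz":0,"fingers":38},{"x":0,"y":0.03,"z":0,"wx":0,"wy":0,"wz":0,"fingers":35},{"x":0,"y":0.02,"z":0,"wx":0,"wy":0,"wz":0,"fingers":32}]'
python3 -m handwheel '[{"x":0,"y":0,"z":0,"wx":0,"wy":0,"wz":0,"fingers":31},{"x":0,"y":0,"z":0,"wx":0,"wy":0,"wz":0,"fingers":30}]'
```

```text
time: 4.35
tcp_pos: [478.8, -206.9, 132.4]
eef_rot: [[0.995, 0.1, -0.0], [0.1, -0.995, 0.0], [-0.0, -0.0, -1.0]]
wrist_force: [-0.7, 1.2, 1.9]
finger_gap: 47.3
finger_force: 2.6
time: 4.77
tcp_pos: [479.7, -213.5, 132.8]
eef_rot: [[0.995, 0.1, 0.0], [0.1, -0.995, -0.0], [0.0, 0.0, -1.0]]
wrist_force: [-0.9, 2.5, 8.0]
finger_gap: 32.3
finger_force: 31.6
time: 4.93
tcp_pos: [479.8, -213.7, 133.0]
eef_rot: [[0.995, 0.101, 0.001], [0.101, -0.995, -0.001], [0.001, 0.001, -1.0]]
wrist_force: [-3.5, 0.6, 8.7]
finger_gap: 31.2
finger_force: 58.4
```

The gap is 31.2 mm at 58 N, so the trigger is against its stop. I'll hold for about a second.

```bash
python3 -m handwheel '[{"x":0,"y":0,"z":0,"wx":0,"wy":0,"wz":0,"fingers":30},{"x":0,"y":0,"z":0,"wx":0,"wy":0,"wz":0,"fingers":30},{"x":0,"y":0,"z":0,"wx":0,"wy":0,"wz":0,"fingers":30},{"x":0,"y":0,"z":0,"wx":0,"wy":0,"wz":0,"fingers":30},{"x":0,"y":0,"z":0,"wx":0,"wy":0,"wz":0,"fingers":30}]'
python3 -m handwheel '[{"x":0,"y":0,"z":0,"wx":0,"wy":0,"wz":0,"fingers":30},{"x":0,"y":0,"z":0,"wx":0,"wy":0,"wz":0,"fingers":30},{"x":0,"y":0,"z":0,"wx":0,"wy":0,"wz":0,"fingers":30},{"x":0,"y":0,"z":0,"wx":0,"wy":0,"wz":0,"fingers":30},{"x":0,"y":0,"z":0,"wx":0,"wy":0,"wz":0,"fingers":30}]'
python3 -m handwheel '[{"x":0,"y":0,"z":0,"wx":0,"wy":0,"wz":0,"fingers":30}]'
```

```text
time: 5.35
tcp_pos: [479.8, -213.7, 133.0]
eef_rot: [[0.995, 0.101, 0.001], [0.101, -0.995, -0.001], [0.001, 0.001, -1.0]]
wrist_force: [-2.6, 0.0, 9.3]
finger_gap: 31.1
finger_force: 58.4
time: 5.77
tcp_pos: [479.8, -213.7, 133.0]
eef_rot: [[0.995, 0.101, 0.001], [0.101, -0.995, -0.001], [0.001, 0.001, -1.0]]
wrist_force: [-3.8, -0.3, 8.7]
finger_gap: 31.3
finger_force: 58.4
time: 5.85
tcp_pos: [479.8, -213.6, 133.0]
eef_rot: [[0.995, 0.101, 0.001], [0.101, -0.995, -0.001], [0.001, 0.001, -1.0]]
wrist_force: [-3.5, -1.2, 9.7]
finger_gap: 31.2
finger_force: 58.4
```

Now I'll open while moving back to the released middle, then go straight up and away.

```bash
python3 -m handwheel '[{"x":0,"y":-0.03,"z":0,"wx":0,"wy":0,"wz":0,"fingers":37},{"x":0,"y":-0.05,"z":0,"wx":0,"wy":0,"wz":0,"fingers":43},{"x":0,"y":-0.05,"z":0,"wx":0,"wy":0,"wz":0,"fingers":50},{"x":0,"y":-0.02,"z":0,"wx":0,"wy":0,"wz":0,"fingers":65},{"x":0,"y":0,"z":0,"wx":0,"wy":0,"wz":0,"fingers":85}]'
python3 -m handwheel '[{"x":0,"y":0,"z":0,"wx":0,"wy":0,"wz":0,"fingers":85},{"x":0,"y":0,"z":0,"wx":0,"wy":0,"wz":0,"fingers":85},{"x":0,"y":0,"z":0,"wx":0,"wy":0,"wz":0,"fingers":85},{"x":0,"y":0,"z":-0.2,"wx":0,"wy":0,"wz":0,"fingers":85},{"x":0,"y":0,"z":-0.4,"wx":0,"wy":0,"wz":0,"fingers":85}]'
python3 -m handwheel '[{"x":0,"y":0,"z":-0.5,"wx":0,"wy":0,"wz":0,"fingers":85},{"x":0,"y":0,"z":-0.5,"wx":0,"wy":0,"wz":0,"fingers":85},{"x":0,"y":0,"z":-0.5,"wx":0,"wy":0,"wz":0,"fingers":85},{"x":0,"y":0,"z":-0.5,"wx":0,"wy":0,"wz":0,"fingers":85},{"x":0,"y":0,"z":-0.4,"wx":0,"wy":0,"wz":0,"fingers":85}]'
python3 -m handwheel '[{"x":-0.5,"y":0.6,"z":0,"wx":0,"wy":0,"wz":0,"fingers":85},{"x":-0.5,"y":0.6,"z":0,"wx":0,"wy":0,"wz":0,"fingers":85},{"x":-0.5,"y":0.6,"z":0,"wx":0,"wy":0,"wz":0,"fingers":85},{"x":-0.5,"y":0.6,"z":0,"wx":0,"wy":0,"wz":0,"fingers":85},{"x":-0.5,"y":0.6,"z":0,"wx":0,"wy":0,"wz":0,"fingers":85}]'
python3 -m handwheel '[{"x":-0.5,"y":0.6,"z":0,"wx":0,"wy":0,"wz":0,"fingers":85},{"x":-0.5,"y":0.6,"z":0,"wx":0,"wy":0,"wz":0,"fingers":85},{"x":-0.4,"y":0.4,"z":0,"wx":0,"wy":0,"wz":0,"fingers":85},{"x":-0.2,"y":0.2,"z":0,"wx":0,"wy":0,"wz":0,"fingers":85},{"x":0,"y":0,"z":0,"wx":0,"wy":0,"wz":0,"fingers":85}]'
python3 -m handwheel '[{"x":0,"y":0,"z":0,"wx":0,"wy":0,"wz":0,"fingers":85},{"x":0,"y":0,"z":0,"wx":0,"wy":0,"wz":0,"fingers":85},{"x":0,"y":0,"z":0,"wx":0,"wy":0,"wz":0,"fingers":85}]'
python3 - <<'E'
from h import *
s=get_image("scene");t=get_image("top")
a=cv2.resize(t[167:204,265:365],None,fx=8,fy=8,interpolation=cv2.INTER_CUBIC)
b=cv2.resize(s[122:205,270:370],None,fx=3.6,fy=3.6,interpolation=cv2.INTER_CUBIC)
c=np.zeros((600,800,3),np.uint8);c[:296]=a;c[300:600,:360]=b[:300]
cv2.imwrite("pics/c2.png",c)
E
```

```text
time: 6.27
tcp_pos: [478.9, -206.8, 132.2]
eef_rot: [[0.995, 0.101, -0.0], [0.101, -0.995, -0.0], [-0.0, 0.0, -1.0]]
wrist_force: [0.6, -0.2, -0.5]
finger_gap: 72.4
finger_force: 0.0
time: 6.68
tcp_pos: [477.8, -206.6, 155.5]
eef_rot: [[0.995, 0.1, -0.003], [0.1, -0.995, 0.001], [-0.003, -0.002, -1.0]]
wrist_force: [-0.4, 0.6, -1.0]
finger_gap: 84.8
finger_force: 0.0
time: 7.1
tcp_pos: [479.2, -207.2, 254.6]
eef_rot: [[0.995, 0.1, 0.002], [0.1, -0.995, -0.001], [0.002, 0.001, -1.0]]
wrist_force: [-0.6, 0.6, -1.2]
finger_gap: 85.0
finger_force: 0.0
time: 7.52
tcp_pos: [390.5, -337.5, 253.2]
eef_rot: [[0.995, 0.101, 0.001], [0.101, -0.995, -0.001], [0.001, 0.001, -1.0]]
wrist_force: [0.6, -0.6, 0.3]
finger_gap: 85.1
finger_force: 0.0
time: 7.93
tcp_pos: [333.8, -415.9, 252.8]
eef_rot: [[0.995, 0.097, 0.0], [0.097, -0.995, -0.001], [0.0, 0.001, -1.0]]
wrist_force: [0.3, 0.4, -0.4]
finger_gap: 84.6
finger_force: 0.0
time: 8.18
tcp_pos: [335.7, -413.5, 252.4]
eef_rot: [[0.995, 0.102, 0.0], [0.102, -0.995, 0.0], [0.0, -0.0, -1.0]]
wrist_force: [-1.0, -0.7, -0.8]
finger_gap: 85.0
finger_force: 0.0Traceback (most recent call last):
  File "<stdin>", line 5, in <module>
ValueError: could not broadcast input array from shape (299,360,3) into shape (300,360,3)
```

```bash
python3 - <<'E'
from h import *
s=get_image("scene");t=get_image("top")
a=cv2.resize(t[167:204,265:365],None,fx=8,fy=8,interpolation=cv2.INTER_CUBIC)
b=cv2.resize(s[122:205,270:370],None,fx=3.6,fy=3.6,interpolation=cv2.INTER_CUBIC)
c=np.zeros((600,800,3),np.uint8);c[:296]=a;c[300:300+len(b),:360]=b
cv2.imwrite("pics/c2.png",c)
E
```

```text
(no output)
```

View pics/c2.png

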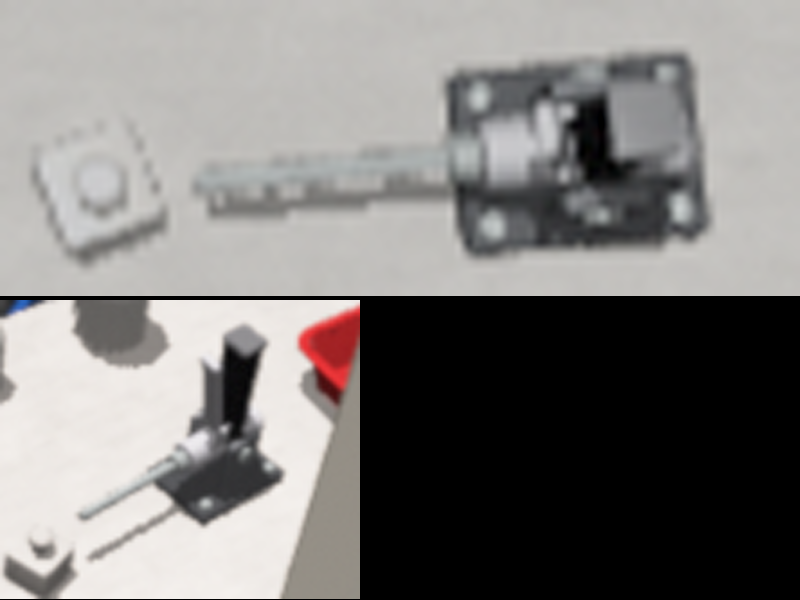

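The view matches the first one: the trigger has sprung back (scene crop, 210,385), the weight is still at (102,182) in the top crop, and the arm is clear.

```bash
python3 -c "
from workcell import *
print(sign_off())"
```

```text
the job is handed in; nothing more can be done
None
```

I squeezed the long gun's trigger fully in (31 mm gap at 58 N), held it about a second and let it spring back; the weight hasn't moved, the arm went nowhere near the short gun, and the job was handed in after about 8 s on the robot's clock.

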